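# Show the camera a pressure gauge in the inspection mirror

## Robot

A 6-joint arm with a two-finger parallel gripper is mounted at the origin on a cart in front of the work surface, level with it; the furniture and walls round the work are solid. World frame = base frame: x ahead of the robot, y to its left, z up, the work surface at z = 0. Lengths are in m, angles in degrees, forces in N, time in s.
With the tool pointing down it reaches from about 0.4 to 0.825 m from the base axis. Payload 7 kg.
Tool frame: the origin (TCP) lies at the centre of the arm's flange, where the gripper is bolted on; the fingertips stand 178 mm ahead of it and the grasp point (between the pads) lies 159 mm ahead of it (ctrl.hold_point_z is the distance from the TCP to the grasp point, in m); z points along the fingers, y is the line along which they close (so a half turn about z gives the same grasp; the last joint's range is limited). The gripper opens to 88 mm and grips with 3 to 60 N. Pads are 19 mm wide; open, the fingers measure 130 mm over their backs; the gripper's body (78 mm by 193 mm) begins 47 mm behind the grasp point.
Start: joints at [-49.326, 20.546, 0.682, 0, -70.136, -16.507], TCP at [0.276, -0.616, 0.405] pointing down, gripper open.
Joint ranges: [-176.03, 176.03], [-82.01, 121.73], [-58.28, 71.71], [-173.87, 95.51], [-174.79, -0.11], [-173.66, 173.66]. Speed limits (degrees/s): [136.94, 136.94, 172.46, 180, 180, 180].

## Interface

Orientations are given as [roll, pitch, yaw] about the fixed x, y, z axes, in that order (R = Rz(yaw) Ry(pitch) Rx(roll)).
In Python, from plant import ctrl gives the robot as it stands.
- The arm moves only by the shell command python3 -m inch 'ROWS'. ROWS is JSON, one flat list of numbers, 7 for each row, row after row: the closure, from 0 (fully open) to 1 (shut), then the shift along the tool's x, y, z in mm, then the turn, a rotation vector about the tool's x, y, z in degrees. In form: [hand, x, y, z, wx, wy, wz, hand, x, y, z, wx, wy, wz, ...]. A call has 1 to 5 rows; each row is the pose to reach, as a shift and turn from the pose commanded when the call began, along the tool's axes at that moment; what a row does not reach only later rows make up. A row lasts 1/10 s, in which the tool goes at most 50 mm and 8.59 degrees, less where a joint would pass 70% of its speed; a pose out of reach is approached as far as the arm can. A call with a gripper value outside its range is refused whole. The fingers move at their own pace and stop on an object; the grip force is fixed at half the most. Time passes only in rows, so rows that repeat a pose let the fingers close. It gives the time, the measured TCP pose, the force, the opening and the grip force at its end, in the units of the state.
- ctrl.get_obs(): the state, without advancing time (a new reading comes with each control period).
- ctrl.snapshot(name): name is "scene" or "side" or "wrist"; returns a dict with "frame" (384x512x3 uint8, red, green, blue), "K" (3x3 intrinsics, pixels), "R" (3x3) and "t" (3): a world point X has camera coordinates R X + t. Camera axes: x right, y down, z forward; pixel columns grow to the right and rows downward; lengths in m; the calibration is good to about 2 mm. A picture is of the moment at which its call begins. There is no depth.
- ctrl.close_job(): hands the job in; it is judged then, once.
Trained networks look in a picture, given as the dict that the camera call returned (one of the last four; its "shot" number tells which), for a name from the list of things; names that differ only in an ending like _2 or _b are one class to them, and where a whole thing is asked for, a point or a joint stands for the part that bears it (a point fixed in the world has none). Each returns a list of dicts, best first, with "p" (0 to 1); they miss things now and then, are a little off and sometimes report something else, mostly with a low value. They report only what shows in the picture. A call takes as long as a camera call. They do not tell look-alikes from the thing itself.
- ctrl.recognise(picture, thing): "location" ([x, y, z] in m, in world coordinates, good to about 4 mm: the middle of the surface that is visible of it).
- ctrl.trace(picture, thing): "pixels" (384x512 bool, what is visible of it).
- ctrl.mark_of(picture, thing): "location" ([x, y, z] in m, in world coordinates, good to about 4 mm: a listed point, or the origin of a listed thing).
The state is a dict: "clock": time; "joint_pos": joint angles; "qvel": joint speeds; "tau": joint torques, N m; "tool_pos": TCP position; "orientation": TCP orientation; "force": force on the tool from outside, world axes, zero at the start; "moment": the same for the moment, N m; "opening": finger opening in m; "gripper_force": force on a finger pad.
Only numpy, scipy, OpenCV 4.12 (cv2) and the standard library are available. Lean on these libraries where they do the work, as an engineer would, in place of code of your own. Each camera call takes 0.05 s, during which the arm holds its last target. There are 200 camera calls.

## Task

The pressure gauge on the worktop is to be read by the inspection camera through the small turning mirror. First swing the stand's folding camera arm out, by the round knob on top of the camera, until it snaps fully home in its end detent; then turn the sprung mirror by the flat grip on its top until the camera sees the gauge's dial in the middle of the mirror. The mirror springs back when released, so finish while still holding it steady at that angle, and leave the gauge and the small things round the stand where they are.

Things in the scene. Friction and masses are not known exactly. Their poses are not given: they have to be found in the camera images.
- stand: fixed inspection stand: a dark steel base plate 100 x 190 mm, 12 mm thick. Its origin is on the worktop exactly below the mirror's upright turning axis; x, y level, z up. The base is bolted down and cannot move
- mirror: upright flat mirror in a black frame, 96 mm wide, 8 thick, 73 to 147 mm above the worktop, on an upright axis in the face of the glass at mid-width. Origin on that axis at worktop height; the glass faces its own -x, y along its width, z up. Rests on a stop; turns only CLOCKWISE seen from above, up to 1.3 rad, against a weak spring (0.03 Nm at rest, 0.11 at full turn) that turns it back when released
- mirror_grip (a point): middle of the mirror's grip: a black upright plate with rounded edges standing on top of the mirror, centred on the turning axis, 10 mm thick (along the mirror's x, the direction to pinch), 40 mm wide (along its y), from 150 to 192 mm above the worktop; the point is 174 mm above the worktop
- sight: nothing solid: the camera's line of sight after reflection at the middle of the mirror, true once the camera arm is home. Origin at the middle of the mirror's face, 110 mm above the worktop; x points the way the reflected sight goes (it turns twice as far as the mirror), y level and square to it. The camera sees in the middle of the mirror what lies on this x axis
- camera_arm (a joint): turn of the folding camera arm about its upright hinge, rad: 0 fully folded, 1.3 home against its end stop. Grows as the arm swings CLOCKWISE seen from above. Starts between 0 and 0.4; moves freely with slight friction (0.03 Nm). At about 1.1 a sprung ball resists (about 1 to 2 N at the knob); past 1.2 it snaps on to 1.3 and is held there
- camera_hinge (a point): point on the upright hinge axis of the camera arm, on the stand, 30 mm above the worktop (in the stand's frame at x 30, y -95 mm)
- camera_knob (a point): centre of the top of the round black knob above the camera, the handle of the arm: an upright cylinder 18 mm across, from 125 to 169 mm above the worktop, 97 mm from the hinge axis. Below it, 95 to 125 mm above the worktop, is the grey camera, 40 x 32 mm, with a short lens
- camera_eye (a point): middle of the camera, on the knob's axis, 110 mm above the worktop. Once home it is 130 mm from the mirror's axis and looks straight at the middle of the mirror
- gauge: loose pressure gauge on an upright brass stem with a round dark foot 72 mm across, 0.8 kg, total height 144 mm. Origin under the foot's centre; the dial faces its own -x. It stands in front of the mirror on the other side from the camera, dial roughly towards the mirror
- gauge_dial (a point): centre of the gauge's white dial (60 mm across, steel case 68 mm), 110 mm above the worktop: the point that the camera must see in the middle of the mirror. The mirror's normal must then halve the angle between the directions from the middle of the mirror to the camera and to this point
- dropper: small brown dropper bottle with black bulb, 33x34x102 mm; bystander, origin at the centre of its underside
- tealight: tealight candle, 38 mm round, 15 mm high; bystander, origin at the centre of its underside
- thread_spool_2: reel of pale thread, 28 mm round, 36 mm high; bystander, origin at the centre of its underside
- dosing_cup: open dosing cup, 63 mm round, 49 mm high; bystander, origin at the centre of its underside
Mind the look-alikes: they are no part of the job. There is more than one size of the gauge; the one meant has the size given above.

How it is judged:
By the outcome, as a careful person would: the job done as asked, in the order asked, and still so for the second after the job is handed in, while the arm keeps its last pose, push and grip.
It also fails if it takes over 42 s, if anything falls off the work surface, if the arm or the gripper's body presses on something with over 40 N, if the wrist force passes 120 N, or if a joint passes its speed limit or range.

## Working session

There is one attempt and no reset: what is moved stays moved. The work goes in short steps, Python scripts to look and compute and a shell command to move; the robot and the scene stay as the last step left them, time stands still between calls to the robot, and variables do not carry over. Pictures are saved under pics/ and viewed, at most 10 in all, crops included, and the job is handed in when it is done.

```bash
ls; mkdir -p pics; python3 - <<'E'
from plant import ctrl
import cv2,numpy as np
o=ctrl.get_obs();print(o['clock'],o['tool_pos'],o['orientation'],o['opening'],ctrl.hold_point_z)
ims=[]
for n in ['scene','side']:
    s=ctrl.snapshot(n);ims.append(s['frame'])
    for t in ['mirror','mirror_grip','camera_hinge','camera_knob','camera_eye','gauge','gauge_dial','stand','dropper','tealight','thread_spool_2','dosing_cup']:
        print(n,t,[(np.round(d['location'],3).tolist(),round(d['p'],2)) for d in ctrl.mark_of(s,t)][:4])
    cv2.imwrite(f'pics/{n}0.png',cv2.cvtColor(cv2.resize(s['frame'],(800,600)),cv2.COLOR_RGB2BGR))
E
```

```text
pics
0.0 [ 0.27625793 -0.61566629  0.40372505] [ 1.79906448e+02 -7.01269915e-03 -1.55840478e+02] 0.08759084142200439 0.1593
scene mirror [([0.558, -0.059, 0.0], 0.64)]
scene mirror_grip [([0.56, -0.066, 0.174], 0.75)]
scene camera_hinge [([0.575, -0.162, 0.031], 0.66)]
scene camera_knob [([0.534, -0.246, 0.169], 0.89)]
scene camera_eye [([0.535, -0.249, 0.11], 0.61)]
scene gauge [([0.478, 0.109, -0.002], 0.74), ([0.626, 0.11, -0.003], 0.69)]
scene gauge_dial [([0.499, 0.243, 0.146], 0.93), ([0.633, 0.09, 0.145], 0.83)]
scene stand []
scene dropper [([0.424, -0.054, 0.003], 0.88)]
scene tealight [([0.656, -0.004, 0.001], 0.39)]
scene thread_spool_2 [([0.666, -0.088, -0.003], 0.76), ([0.561, -0.062, 0.004], 0.21)]
scene dosing_cup [([0.651, -0.218, 0.002], 0.97), ([0.654, -0.004, -0.004], 0.69)]
side mirror []
side mirror_grip [([0.562, -0.062, 0.176], 0.78), ([0.561, -0.062, 0.0], 0.4)]
side camera_hinge [([0.574, -0.16, 0.032], 0.94)]
side camera_knob [([0.534, -0.249, 0.169], 0.8), ([0.668, -0.088, 0.002], 0.43)]
side camera_eye [([0.532, -0.248, 0.108], 0.89)]
side gauge [([0.472, 0.114, 0.003], 0.92), ([0.512, 0.259, 0.001], 0.8), ([0.617, 0.106, 0.001], 0.62), ([0.533, -0.246, 0.171], 0.35)]
side gauge_dial [([0.482, 0.123, 0.108], 0.94), ([0.631, 0.09, 0.145], 0.91), ([0.504, 0.246, 0.142], 0.55)]
side stand [([0.562, -0.062, -0.001], 0.82), ([0.419, -0.05, 0.001], 0.22)]
side dropper [([0.419, -0.054, 0.005], 0.68)]
side tealight [([0.656, 0.001, -0.001], 0.77)]
side thread_spool_2 [([0.667, -0.087, 0.003], 0.6)]
side dosing_cup [([0.656, -0.215, -0.001], 0.98)]
```

View pics/scene0.png

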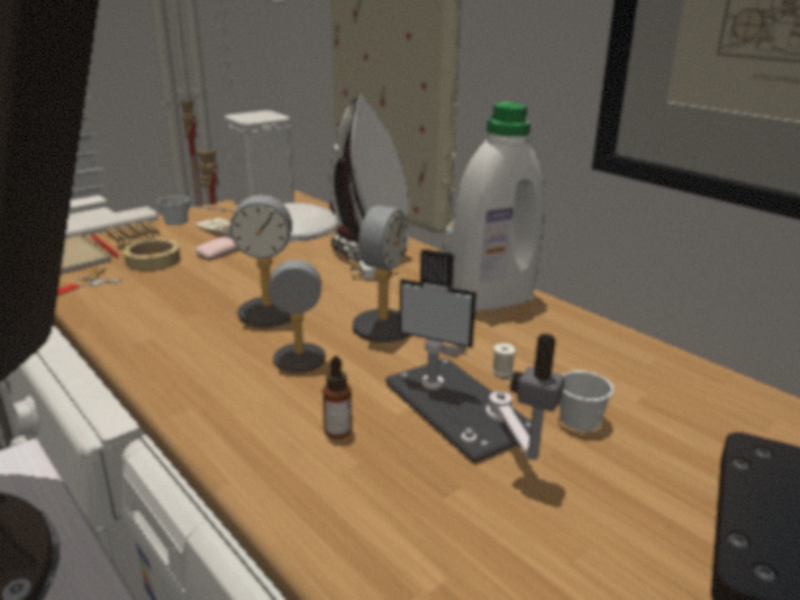

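View pics/side0.png

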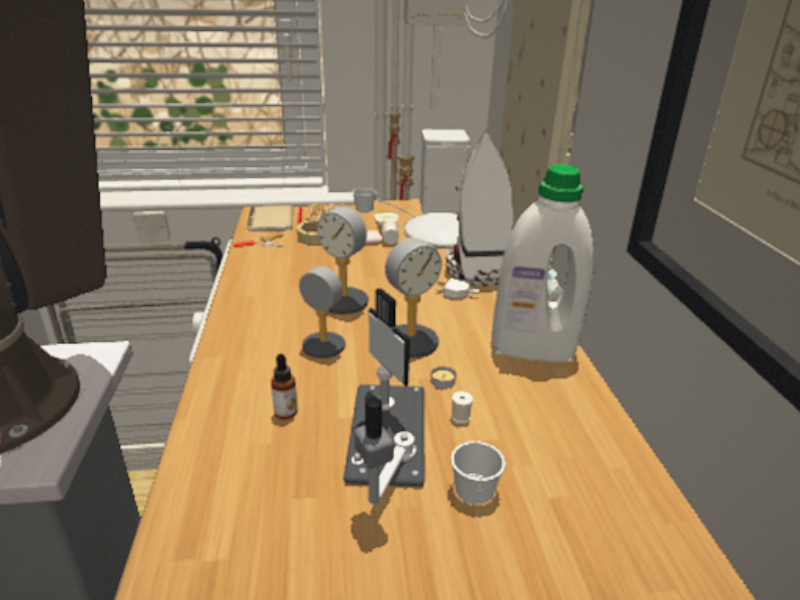

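Three gauges are candidates, given as pixels in the 800x600 scene view: A (297,287), B (262,227) and C (385,238). The networks put dial height at about 108 mm for A and about 145 mm for B and C. The task gives 110 mm for the dial and 144 mm in total, so A fits. I'll confirm that in an enlarged crop and measure the mirror yaw and the clearances.

```bash
cat > h.py <<'E'
from plant import ctrl
import numpy as np, cv2
def ray(s,uv,z):
    d=s['R'].T@np.linalg.inv(s['K'])@np.array([uv[0],uv[1],1.]);c=-s['R'].T@s['t'];return c+d*(z-c[2])/d[2]
def proj(s,X):
    p=s['K']@(s['R']@np.array(X,float)+s['t']);return p[:2]/p[2]
def rel(xy,z,yaw,cmd=None):
    "shift in tool axes (mm) and wz (deg) from the present pose, tool down, grasp point at xy,z"
    o=ctrl.get_obs();p=np.array(o['tool_pos']);y0=o['orientation'][2];a=np.radians(y0)
    d=(np.array([*xy,z+.1593])-p)*1000
    return np.round([d[0]*np.cos(a)+d[1]*np.sin(a),d[0]*np.sin(a)-d[1]*np.cos(a),-d[2],-((yaw-y0+180)%360-180)],1)
E
python3 - <<'E'
from h import *
S={n:ctrl.snapshot(n) for n in ['scene','side']}
for n,pts in [('scene',[(401,283,.147),(474,293,.147),(423,251,.192),(452,254,.192),(505,302,0),(540,290,0)]),('side',[(368,313,.147),(408,347,.147),(500,345,0),(535,358,0),(580,350,0)])]:
    for u,v,z in pts: print(n,u,v,z,np.round(ray(S[n],(u*.64,v*.64),z),3))
for n in S:
    for t in ['gauge_dial','gauge','mirror_grip','camera_knob','sight']:
        print(n,t,[(np.round(d['location'],3).tolist(),round(d['p'],2)) for d in ctrl.mark_of(S[n],t)][:3])
    print(n,'cam centre',np.round(-S[n]['R'].T@S[n]['t'],2))
a=S['side']['frame'][120:260,160:300];b=S['scene']['frame'][115:255,140:320]
f=lambda i,w:cv2.resize(i,(w,400),interpolation=cv2.INTER_CUBIC)
cv2.imwrite('pics/crop1.png',cv2.cvtColor(np.hstack([f(a,390),f(b,410)]),cv2.COLOR_RGB2BGR))
# knob home by circles
E
```

```text
scene 401 283 0.147 [ 0.531 -0.033  0.147]
scene 474 293 0.147 [ 0.578 -0.107  0.147]
scene 423 251 0.192 [ 0.543 -0.057  0.192]
scene 452 254 0.192 [ 0.563 -0.084  0.192]
scene 505 302 0 [0.825 0.048 0.   ]
scene 540 290 0 [0.905 0.041 0.   ]
side 368 313 0.147 [ 0.539 -0.035  0.147]
side 408 347 0.147 [ 0.582 -0.121  0.147]
side 500 345 0 [0.771 0.087 0.   ]
side 535 358 0 [0.818 0.045 0.   ]
side 580 350 0 [0.902 0.061 0.   ]
scene gauge_dial [([0.502, 0.245, 0.144], 0.96), ([0.631, 0.09, 0.146], 0.87), ([0.482, 0.123, 0.111], 0.84)]
scene gauge [([0.48, 0.11, -0.001], 0.86), ([0.624, 0.106, -0.002], 0.56), ([0.513, 0.256, -0.002], 0.55)]
scene mirror_grip [([0.562, -0.064, 0.174], 0.71)]
scene camera_knob [([0.531, -0.248, 0.168], 0.72)]
scene sight []
scene cam centre [ 0.04 -0.59  0.48]
side gauge_dial [([0.482, 0.125, 0.109], 0.79), ([0.629, 0.088, 0.142], 0.75), ([0.505, 0.245, 0.147], 0.62)]
side gauge [([0.471, 0.112, 0.002], 0.97), ([0.512, 0.258, 0.002], 0.73), ([0.621, 0.107, -0.001], 0.56)]
side mirror_grip [([0.562, -0.064, 0.179], 0.7)]
side camera_knob [([0.533, -0.246, 0.172], 0.82)]
side sight []
side cam centre [ 0.49 -0.72  0.55]
```

View pics/crop1.png

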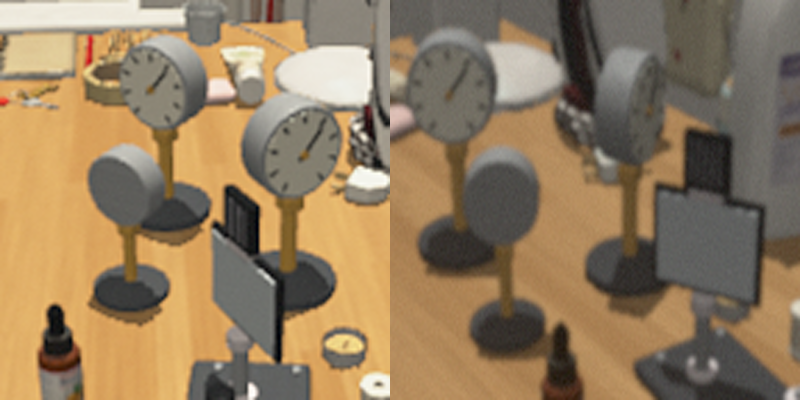

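The crop shows that A (scene ~297,287) has a plain back facing us, while B and C show their dials. That conflicts with "dial roughly towards the mirror", so I'll measure the real sizes of all three from pixels.

```bash
python3 - <<'E'
from h import *
for n in ['side','scene']:
    s=ctrl.snapshot(n); C=-s['R'].T@s['t']
    fx=s['K'][0,0]
    for k,d in enumerate(ctrl.trace(s,'gauge')):
        m=d['pixels'];v,u=np.nonzero(m)
        if len(u)<50: continue
        # foot: lower quarter max width
        w=[(np.ptp(u[v==r])+1,r) for r in np.unique(v)]
        h=v.max()-v.min(); 
        foot=max(x for x in w if x[1]>v.min()+.7*h); head=max(x for x in w if x[1]<v.min()+.5*h)
        uf=u[v==foot[1]].mean(); F=ray(s,(uf,foot[1]),0.004)
        z=(s['R']@F+s['t'])[2]
        top=v.min();ut=u[v==top].mean()
        H=np.array([F[0],F[1],.11]);zh=(s['R']@H+s['t'])[2]
        zz=np.linspace(.05,.3,251);vt=[proj(s,[F[0],F[1],q])[1] for q in zz]
        print(n,k,round(d['p'],2),'foot xy',np.round(F[:2],3),'footw mm',round(foot[0]*z/fx*1000,1),'head w mm',round(head[0]*zh/fx*1000,1),'top z',round(zz[np.argmin(abs(np.array(vt)-top))],3),'bbox',u.min(),v.min(),u.max(),v.max())
E
```

```text
side 0 0.92 foot xy [0.471 0.102] footw mm 70.0 head w mm 68.8 top z 0.154 bbox 191 170 219 228
side 1 0.91 foot xy [0.638 0.131] footw mm 56.8 head w mm 92.6 top z 0.183 bbox 246 152 281 228
side 2 0.56 foot xy [0.516 0.227] footw mm 63.7 head w mm 85.5 top z 0.202 bbox 202 132 234 200
side 3 0.17 foot xy [ 0.541 -0.187] footw mm 31.2 head w mm 70.7 top z 0.122 bbox 226 255 264 321
scene 0 0.93 foot xy [0.595 0.088] footw mm 68.0 head w mm 67.0 top z 0.198 bbox 225 132 259 218
scene 1 0.6 foot xy [0.497 0.246] footw mm 81.0 head w mm 91.1 top z 0.194 bbox 147 125 186 208
scene 2 0.59 foot xy [0.466 0.103] footw mm 72.0 head w mm 68.5 top z 0.151 bbox 171 166 207 238
```

By size, A is the one meant: foot about 71 mm, head 68.5 mm, about 144 mm high. B and C have heads of about 90 mm. A's back seems to face us, and I'll check that from closer later. First, the knob.

```bash
python3 - <<'E'
from h import *
print(rel((.533,-.247),.225,-115.8))
a=np.radians(ctrl.get_obs()['orientation'][2])
# home by circles for a range of errors
M=np.array([.5615,-.063]);H=np.array([.5745,-.161])
from scipy.optimize import brentq
for rr in (.095,.097):
  f=lambda t:np.linalg.norm(H+rr*np.array([np.cos(t),np.sin(t)])-M)-.13
  t=brentq(f,np.radians(-250),np.radians(-120));print(np.degrees(t),H+rr*np.array([np.cos(t),np.sin(t)]))
E
```

```text
[-385.2  231.4   20.3  -40. ]
-178.24319064105907 [ 0.47954465 -0.16391244]
-179.2773060821235 [ 0.47750772 -0.16222347]
```

```bash
python3 -m inch '[0,-385,231,20,0,0,-40, 0,-385,231,20,0,0,-40, 0,-385,231,20,0,0,-40, 0,-385,231,20,0,0,-40, 0,-385,231,20,0,0,-40]'
python3 - <<'E'
from h import *
print(rel((.533,-.247),.225,-115.8), rel((.533,-.247),.157,-115.8))
E
```

```text
clock: 2.6
tool_pos: [0.4198, -0.4092, 0.3937]
orientation: [-180.0, -0.0, -115.5]
force: [1.1, -0.2, -0.2]
opening: 0.0877
gripper_force: 0.0
[-195.1  -32.3    9.4    0.3] [-195.1  -32.3   77.4    0.3]
```

```bash
python3 -m inch '[0,-195,-32,9,0,0,0, 0,-195,-32,9,0,0,0, 0,-195,-32,9,0,0,0, 0,-195,-32,9,0,0,0, 0,-195,-32,9,0,0,0]'
python3 - <<'E'
from h import *
print(rel((.533,-.247),.157,-115.8))
s=ctrl.snapshot('wrist');print([(np.round(d['location'],4).tolist(),round(d['p'],2)) for d in ctrl.mark_of(s,'camera_knob')][:3])
cv2.imwrite('pics/w1.png',cv2.cvtColor(s['frame'],cv2.COLOR_RGB2BGR))
E
```

```text
clock: 3.1
tool_pos: [0.5356, -0.2454, 0.3843]
orientation: [-180.0, 0.0, -115.6]
force: [-0.6, -0.3, -0.8]
opening: 0.0879
gripper_force: 0.0
[ 2.6  1.6 68.   0.2]
[([0.5268, -0.2467, 0.1678], 0.64)]
```

View pics/w1.png

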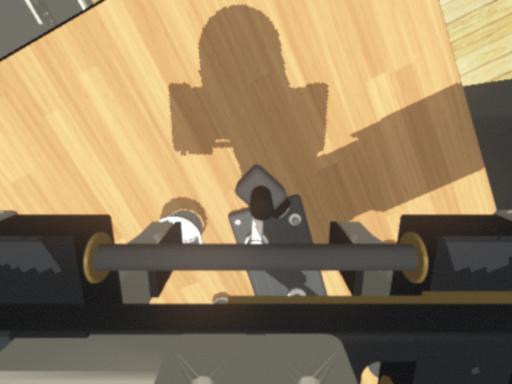

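The knob shows at (262,195), between the open fingers, which is where it was measured. I'll go down and close.

```bash
python3 -m inch '[0,0,1,40,0,0,0, 0,0,1,68,0,0,0, 0.7,0,1,68,0,0,0, 0.9,0,1,68,0,0,0, 0.9,0,1,68,0,0,0]'; python3 -m inch '[0.9,0,0,0,0,0,0,0.9,0,0,0,0,0,0]'
python3 - <<'E'
from h import *
o=ctrl.get_obs();p=o['tool_pos'];H=np.array([.5745,-.161]);d=p[:2]-H;print(p,np.hypot(*d),np.degrees(np.arctan2(d[1],d[0])),o['joint_pos'])
E
```

```text
clock: 3.7
tool_pos: [0.5324, -0.2497, 0.3185]
orientation: [-179.8, 0.0, -115.9]
force: [0.4, -0.2, 1.7]
opening: 0.069
gripper_force: 0.0
clock: 3.9
tool_pos: [0.5322, -0.2491, 0.3178]
orientation: [-179.9, 0.0, -115.8]
force: [-0.1, -0.2, -0.0]
opening: 0.0532
gripper_force: 0.0
[ 0.53217509 -0.24911403  0.31781307] 0.09775213885310288 -115.65694801003394 [-6.03025117e+00  1.64055653e+01 -1.74363966e+01  9.91721829e-03
 -5.60393824e+01 -1.98141950e+01]
```

```bash
python3 -m inch '[0.95,0,0,0,0,0,0,0.95,0,0,0,0,0,0,0.95,0,0,0,0,0,0,0.95,0,0,0,0,0,0,0.95,0,0,0,0,0,0]'
python3 - <<'E'
from h import *
o=ctrl.get_obs();p=o['tool_pos']
# arc rows: rigid turn of the tool about the hinge, in tool axes
a=np.radians(o['orientation'][2])
H=np.array([.5745,-.161]);r=p[:2]-H;print(p,o['gripper_force'],o['opening'])
for th in (-6,-12,-18,-24,-30,-36,-42,-48,-54,-60,-64,-66):
    t=np.radians(th);d=1000*(np.array([[np.cos(t),-np.sin(t)],[np.sin(t),np.cos(t)]])@r-r)
    print(th,np.round([d[0]*np.cos(a)+d[1]*np.sin(a),d[0]*np.sin(a)-d[1]*np.cos(a)],1))
E
```

```text
clock: 4.4
tool_pos: [0.5319, -0.2489, 0.3165]
orientation: [180.0, -0.0, -115.8]
force: [-0.3, -0.9, 0.8]
opening: 0.0172
gripper_force: 30.0
[ 0.53192335 -0.24888719  0.31648062] 30.000064373016357 0.01719681315590535
-6 [-0.5 10.2]
-12 [-2.1 20.3]
-18 [-4.8 30.2]
-24 [-8.5 39.7]
-30 [-13.1  48.8]
-36 [-18.7  57.4]
-42 [-25.1  65.3]
-48 [-32.3  72.6]
-54 [-40.3  79. ]
-60 [-48.9  84.6]
-64 [-54.9  87.8]
-66 [-58.   89.2]
```

```bash
python3 -m inch '[0.95,-0.5,10.2,0,0,0,6, 0.95,-2.1,20.3,0,0,0,12, 0.95,-4.8,30.2,0,0,0,18, 0.95,-8.5,39.7,0,0,0,24, 0.95,-13.1,48.8,0,0,0,30]'
python3 -m inch '[0.95,-0.5,10.2,0,0,0,6, 0.95,-2.1,20.3,0,0,0,12, 0.95,-3.3,25.3,0,0,0,15, 0.95,-3.3,25.3,0,0,0,15]'
```

```text
clock: 4.9
tool_pos: [0.4937, -0.2155, 0.3165]
orientation: [-180.0, 0.0, -146.1]
force: [2.7, 2.3, -1.1]
opening: 0.0172
gripper_force: 30.0
clock: 5.3
tool_pos: [0.4824, -0.1925, 0.3165]
orientation: [180.0, 0.0, -160.8]
force: [1.7, 0.4, -3.0]
opening: 0.0173
gripper_force: 30.0
```

```bash
python3 -m inch '[0.95,-0.3,6.8,0,0,0,4, 0.95,-0.9,13.6,0,0,0,8, 0.95,-2.1,20.3,0,0,0,12, 0.95,-2.1,20.3,0,0,0,12]'
python3 -m inch '[0.95,-0.1,3.4,0,0,0,2, 0.95,-0.3,6.8,0,0,0,4, 0.95,-0.3,6.8,0,0,0,4]'
python3 - <<'E'
from h import *
o=ctrl.get_obs();p=o['tool_pos'];H=np.array([.5745,-.161]);d=p[:2]-H;print(p,np.hypot(*d),np.degrees(np.arctan2(d[1],d[0])),np.hypot(*(p[:2]-[.5615,-.063])))
E
```

```text
clock: 5.7
tool_pos: [0.4779, -0.1729, 0.3165]
orientation: [180.0, 0.0, -172.8]
force: [2.3, 0.5, -3.2]
opening: 0.0174
gripper_force: 30.0
clock: 6.0
tool_pos: [0.4774, -0.1664, 0.3165]
orientation: [180.0, 0.0, -176.7]
force: [2.3, 1.4, -3.3]
opening: 0.0174
gripper_force: 30.0
[ 0.47739505 -0.16642211  0.3164717 ] 0.09725621248561128 -176.8040565810258 0.13330332439818182
```

```bash
for i in 1; do python3 -m inch '[0.95,0,3.4,0,0,0,2, 0.95,0,3.4,0,0,0,2]'; python3 -m inch '[0.95,0,2.5,0,0,0,1.5, 0.95,0,2.5,0,0,0,1.5]';  done
```

```text
clock: 6.2
tool_pos: [0.4774, -0.1641, 0.3165]
orientation: [-179.9, 0.0, -178.7]
force: [5.0, -7.0, -5.8]
opening: 0.0173
gripper_force: 30.0
clock: 6.4
tool_pos: [0.4775, -0.1631, 0.3166]
orientation: [-179.7, 0.0, 179.9]
force: [7.1, -22.5, -11.4]
opening: 0.0173
gripper_force: 30.0
```

The push met a firm stop (22 N) at the predicted home angle, so I'll ease off, release, raise, and check that the arm holds.

```bash
python3 -m inch '[0.95,0,-4.5,0,0,0,-1.5, 0,0,-4.5,0,0,0,-1.5, 0,0,-4.5,0,0,0,-1.5, 0,0,-4.5,0,0,0,-1.5, 0,0,-4.5,0,0,0,-1.5]'
python3 -m inch '[0,0,0,0,0,0,0,0,0,0,-60,0,0,0,0,0,0,-150,0,0,0,0,0,0,-150,0,0,0,0,0,0,-150,0,0,0]'
python3 - <<'E'
from h import *
for n in ['side','scene']:
    s=ctrl.snapshot(n)
    for t in ['camera_knob','camera_eye','gauge_dial','mirror_grip']:
        print(n,t,[(np.round(d['location'],4).tolist(),round(d['p'],2)) for d in ctrl.mark_of(s,t)][:3])
s=ctrl.snapshot('wrist');cv2.imwrite('pics/w2.png',cv2.cvtColor(s['frame'],cv2.COLOR_RGB2BGR))
o=ctrl.get_obs();print(o['clock'],o['joint_pos'],o['tool_pos'],o['orientation'],rel((.50,.06),.33,90))
print('wrist cam',-s['R'].T@s['t'],s['R'][2],s['K'][0,0])
E
```

```text
clock: 6.9
tool_pos: [0.4766, -0.165, 0.3166]
orientation: [-180.0, -0.0, -178.8]
force: [0.3, 0.3, 0.5]
opening: 0.0439
gripper_force: 0.0
clock: 7.4
tool_pos: [0.4778, -0.1654, 0.4741]
orientation: [-179.9, 0.7, -178.8]
force: [0.1, -0.3, -0.7]
opening: 0.0834
gripper_force: 0.0
side camera_knob [([0.4834, -0.1671, 0.1693], 0.62)]
side camera_eye [([0.4783, -0.1658, 0.1068], 0.83)]
side gauge_dial [([0.629, 0.091, 0.1389], 0.95), ([0.4978, 0.2422, 0.1477], 0.93), ([0.4833, 0.1242, 0.1079], 0.86)]
side mirror_grip [([0.5614, -0.0639, 0.1791], 0.94)]
scene camera_knob [([0.4787, -0.1677, 0.1679], 0.85)]
scene camera_eye [([0.484, -0.165, 0.1103], 0.83)]
scene gauge_dial [([0.4999, 0.244, 0.1446], 0.9), ([0.4849, 0.1222, 0.1109], 0.74), ([0.6306, 0.0885, 0.1424], 0.57)]
scene mirror_grip [([0.5543, -0.0649, 0.1721], 0.81)]
7.95 [ 3.25300175e+00  2.20697239e+00 -1.46017881e+01 -5.15722668e-04
 -7.32578329e+01 -9.20855769e+01] [ 0.47685878 -0.16500475  0.46594824] [-1.79998070e+02 -6.65672645e-02 -1.78832725e+02] [-27.7 224.5 -23.4  91.2]
wrist cam [ 0.40853285 -0.16676489  0.44560154] [ 0.25533089  0.00505985 -0.96684049] 284.5676321424396
```

View pics/w2.png

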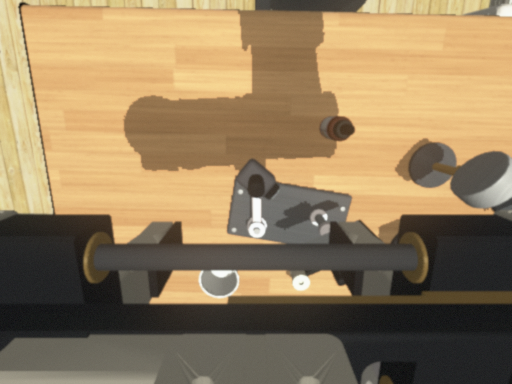

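The camera arm stays in its home position: knob at about (257,183), arm straight. I'll look at gauge A's far side with the wrist camera to settle which way its dial faces.

```bash
python3 -m inch '[0,-40,400,0,0,0,0,0,-40,400,0,0,0,0,0,-40,400,0,0,0,0,0,-40,400,0,0,0,0,0,-40,400,0,0,0,0]'; python3 -m inch '[0,0,150,0,0,0,0,0,0,150,0,0,0,0,0,0,150,0,0,0,0,0,0,150,0,0,0,0]'
python3 - <<'E'
from h import *
s=ctrl.snapshot('wrist');cv2.imwrite('pics/w3.png',cv2.cvtColor(s['frame'],cv2.COLOR_RGB2BGR))
for t in ['gauge_dial','gauge','mirror_grip','mirror']:
    print(t,[(np.round(d['location'],4).tolist(),round(d['p'],2)) for d in ctrl.mark_of(s,t)][:3])
np.savez('w3.npz',K=s['K'],R=s['R'],t=s['t'])
E
```

```text
clock: 8.45
tool_pos: [0.4963, 0.0861, 0.4667]
orientation: [180.0, 0.0, -178.8]
force: [1.3, -0.4, -1.0]
opening: 0.088
gripper_force: 0.0
clock: 8.85
tool_pos: [0.4934, 0.2391, 0.4655]
orientation: [-180.0, -0.0, -178.6]
force: [-0.4, -0.2, -1.2]
opening: 0.0879
gripper_force: 0.0
gauge_dial [([0.4803, 0.1233, 0.1115], 0.67), ([0.4961, 0.2453, 0.1424], 0.62)]
gauge [([0.623, 0.1123, -0.0028], 0.81), ([0.4734, 0.1099, -0.002], 0.78), ([0.557, -0.0619, -0.0027], 0.74)]
mirror_grip []
mirror [([0.5578, -0.0643, -0.0032], 0.75)]
```

View pics/w3.png

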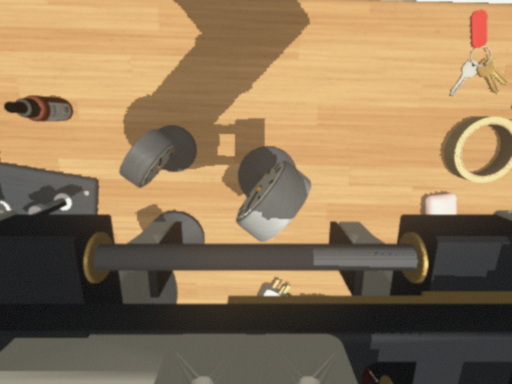

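The wrist view shows A at (150,160) with its dial edge and ticks at (165,150) facing away. Its foot, case and 110 mm dial height still match the meant gauge, and B and C are too large. The aim point is its dial centre (0.4825, 0.1235). Next I go above the mirror grip.

```bash
python3 - <<'E'
from h import *
print(rel((.5605,-.0635),.27,-66))
E
```

```text
[ -61.1 -298.1   37.2 -112.9]
```

```bash
python3 -m inch '[0,-61,-298,37,0,0,-113,0,-61,-298,37,0,0,-113,0,-61,-298,37,0,0,-113,0,-61,-298,37,0,0,-113,0,-61,-298,37,0,0,-113]' | head -3
python3 - <<'E'
from h import *
print(rel((.5605,-.0635),.27,-66))
E
```

```text
clock: 9.6
tool_pos: [0.5435, 0.0106, 0.4394]
orientation: [-180.0, 0.1, -139.5]
[ 35.3 -67.3  10.1 -73.5]
```

```bash
python3 -m inch '[0,35,-67,10,0,0,-74,0,35,-67,10,0,0,-74,0,35,-67,10,0,0,-74,0,35,-67,10,0,0,-74,0,35,-67,10,0,0,-74]' | head -3
python3 - <<'E'
from h import *
print(rel((.5605,-.0635),.27,-66))
E
```

```text
clock: 10.1
tool_pos: [0.56, -0.062, 0.4293]
orientation: [-180.0, 0.0, -97.4]
[  1.5  -0.7  -0.  -31.4]
```

```bash
python3 -m inch '[0,1.5,0,0,0,0,-31.5,0,1.5,0,0,0,0,-31.5,0,1.5,0,0,0,0,-31.5,0,1.5,0,0,0,0,-31.5,0,1.5,0,0,0,0,-31.5]' | head -3
python3 - <<'E'
from h import *
print(rel((.5605,-.0635),.174,-66))
s=ctrl.snapshot('wrist');cv2.imwrite('pics/w4.png',cv2.cvtColor(s['frame'],cv2.COLOR_RGB2BGR))
np.savez('w4.npz',K=s['K'],R=s['R'],t=s['t'])
print(proj(s,(.5605,-.0635,.192)),proj(s,(.5605,-.0635,.147)))
for t in ['mirror_grip','mirror']:
    print(t,[(np.round(d['location'],4).tolist(),round(d['p'],2)) for d in ctrl.mark_of(s,t)][:3])
E
```

```text
clock: 10.6
tool_pos: [0.5598, -0.0627, 0.4294]
orientation: [-180.0, -0.0, -66.1]
[ 1.  -0.3 96.1 -0.1]
[255.76816954 205.79054457] [255.72205633 191.54882725]
mirror_grip [([0.5639, -0.0626, 0.1732], 0.87)]
mirror [([0.5601, -0.068, 0.0009], 0.61), ([0.4804, -0.1645, 0.1118], 0.15)]
```

View pics/w4.png

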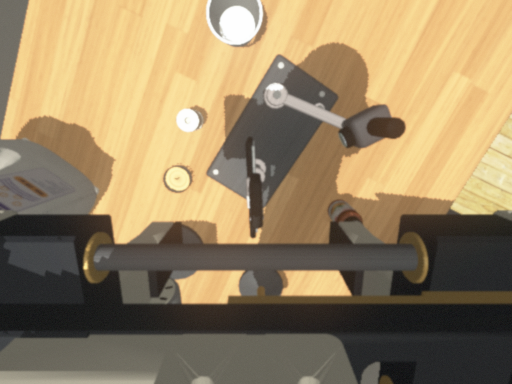

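The mirror's top edge runs nearly straight up the picture, from (250,140) to (253,235). The grip lies at about (256,200), centred between the fingers and aligned. I'll go down and close.

```bash
python3 -m inch '[0,1,0,45,0,0,0,0,1,0,85,0,0,0,0.5,1,0,96,0,0,0,0.95,1,0,96,0,0,0,0.95,1,0,96,0,0,0]';python3 -m inch '[0.95,0,0,0,0,0,0,0.95,0,0,0,0,0,0,0.95,0,0,0,0,0,0,0.95,0,0,0,0,0,0,0.95,0,0,0,0,0,0]';python3 -m inch '[0.95,0,0,0,0,0,0,0.95,0,0,0,0,0,0,0.95,0,0,0,0,0,0,0.95,0,0,0,0,0,0]'
```

```text
clock: 11.25
tool_pos: [0.5616, -0.0624, 0.3347]
orientation: [-179.9, -0.1, -66.1]
force: [-0.2, -0.4, 0.3]
opening: 0.0692
gripper_force: 0.0
clock: 11.75
tool_pos: [0.5608, -0.0624, 0.3333]
orientation: [-180.0, -0.0, -66.1]
force: [-0.2, 0.4, 0.1]
opening: 0.0289
gripper_force: 0.0
clock: 12.15
tool_pos: [0.5601, -0.0626, 0.3329]
orientation: [179.9, 0.0, -66.1]
force: [-5.4, -0.7, 3.2]
opening: 0.0095
gripper_force: 30.0
```

```bash
python3 -m inch '[0.95,0,1,0,0,0,7,0.95,0,1,0,0,0,14,0.95,0,1,0,0,0,21,0.95,0,1,0,0,0,28,0.95,0,1,0,0,0,32.4]';python3 -m inch '[0.95,0,0,0,0,0,0,0.95,0,0,0,0,0,0,0.95,0,0,0,0,0,0]'
python3 - <<'E'
from h import *
o=ctrl.get_obs();print(o['moment'],o['orientation'])
S={n:ctrl.snapshot(n) for n in ['scene','side']}
for n,s in S.items():
    for t in ['mirror_grip','camera_eye','camera_knob','gauge_dial','sight']:
        print(n,t,[(np.round(d['location'],4).tolist(),round(d['p'],2)) for d in ctrl.mark_of(s,t)][:3])
    u,v=proj(s,(.56,-.063,.11)).astype(int);print(n,u-60,v-80)
    S[n]=cv2.resize(s['frame'][v-80:v+60,u-70:u+70],(400,400),interpolation=cv2.INTER_CUBIC);print('origin',u-70,v-80)
cv2.imwrite('pics/c5.png',cv2.cvtColor(np.hstack(list(S.values())),cv2.COLOR_RGB2BGR))
E
```

```text
clock: 12.65
tool_pos: [0.5598, -0.0627, 0.3329]
orientation: [180.0, 0.0, -98.8]
force: [-2.6, 1.0, 0.8]
opening: 0.01
gripper_force: 30.0
clock: 12.95
tool_pos: [0.5599, -0.0627, 0.3329]
orientation: [180.0, 0.0, -98.4]
force: [-1.0, 1.5, 0.4]
opening: 0.0097
gripper_force: 30.0
[0.44475113 0.75287412 0.06206262] [ 1.79989791e+02  5.29738458e-03 -9.83987382e+01]
scene mirror_grip [([0.5589, -0.065, 0.1714], 0.87), ([0.6674, -0.09, -0.001], 0.21)]
scene camera_eye [([0.4831, -0.1613, 0.1078], 0.66)]
scene camera_knob [([0.481, -0.1657, 0.1699], 0.89)]
scene gauge_dial [([0.5006, 0.2433, 0.1442], 0.78), ([0.6357, 0.089, 0.1439], 0.75), ([0.4807, 0.122, 0.1096], 0.57)]
scene sight []
scene 218 120
origin 208 120
side mirror_grip [([0.5603, -0.0636, 0.1772], 0.74)]
side camera_eye [([0.4811, -0.1674, 0.1062], 0.81), ([0.4206, -0.0547, 0.0027], 0.65), ([0.5599, -0.0612, 0.0002], 0.61)]
side camera_knob [([0.4834, -0.1673, 0.1704], 0.6)]
side gauge_dial [([0.4807, 0.1248, 0.1094], 0.9), ([0.5014, 0.2429, 0.1483], 0.85), ([0.6297, 0.0885, 0.1415], 0.84)]
side sight []
side 186 141
origin 176 141
```

View pics/c5.png

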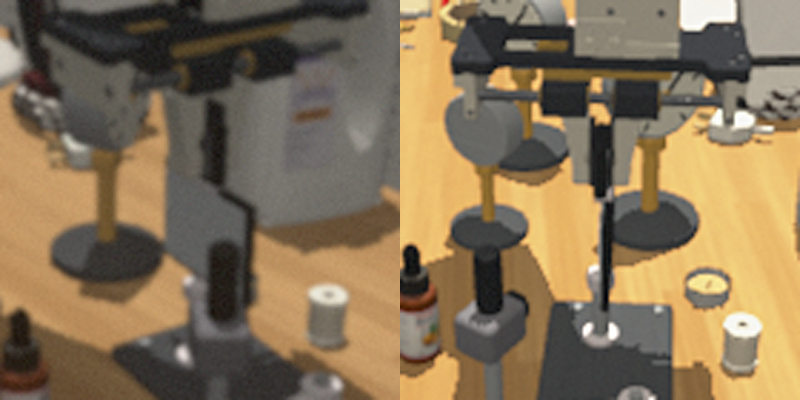

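The mirror is held at 171.7° normal, against a computed bisector of about 171.6°. The 9.7 mm pad opening means the grip plate lies flat in the pads. The camera is home and nothing else has moved, so I'll settle briefly and hand in.

```bash
python3 -m inch '[0.95,0,0,0,0,0,0,0.95,0,0,0,0,0,0,0.95,0,0,0,0,0,0,0.95,0,0,0,0,0,0,0.95,0,0,0,0,0,0]' && python3 -c "
from plant import ctrl
print(ctrl.close_job())"
```

```text
clock: 14.05
tool_pos: [0.5598, -0.0627, 0.3329]
orientation: [180.0, 0.0, -98.5]
force: [-1.5, 2.4, -1.0]
opening: 0.0097
gripper_force: 30.0
the job is handed in; nothing more can be done
None
```

Job handed in at about 14 s, result not reported: the camera arm was pushed to its home stop, and the mirror is held with its normal within about 0.2° of the computed angle for the 144 mm gauge's dial, though that gauge's dial faces away from the mirror, not towards it as described.

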